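# Lock the cam clamp on the drilled plate

### The job

Two like cam clamps stand on the welding table: one has a drilled steel plate lying in its nest against the fence, the other's nest is empty. On the clamp with the plate, swing the cam round by its upright black handle until the cam's high point bears squarely on the sprung plunger, so that the plate is clamped, then let go of the handle. Leave the empty clamp as it is.

Things in the scene. Friction and masses are not known exactly. Their poses are not given: they have to be found in the camera images.
- clamp_cam (a joint): Angle (rad) of the pear-shaped steel cam of the clamp holding the plate; grows clockwise seen from above. 0: high point to +y of clamp_axis, handle to -y. 1.571: high point square on the plunger, handle to -x, away from it. Starts within 0.35 of 0; stops at -0.5 and 2.2. High point 37 mm from the axis, round back 20 mm. Stiff (0.12 N m, about 5 N at the handle): stays where left on the plunger.
- clamp_axis (a point): Point on that cam's upright turning axis, 22 mm above the table, in the clamp's fixed base; x points along the plunger to the plate and fence, z up. The base is a grey steel slab 300 x 150 x 12 mm, from 65 mm behind the axis to 235 mm ahead, 75 mm either side; the plunger's guide reaches 44 mm above the table, the fence 34 mm.
- clamp_handle (a point): Middle of that cam's upright round black handle, 64 mm above the table: a post 20 mm in diameter, from 38 to 86 mm above the table, fixed on the end of the cam's flat arm (14 mm wide, top 38 mm above the table), 75 mm from the turning axis, opposite the cam's high point. Swings with the cam on a level circle.
- clamp_face (a point): Middle of the plunger's flat face that the cam bears on, 36 mm wide, 18 mm tall, 22 mm above the table. A spring (2 to 4.5 N) pushes it towards the cam; it stands 20 mm from the axis with the cam open, 37 mm with the high point on it. The rubber toe at its far end then presses the plate to the fence with about 5 N.
- plate_mid (a point): Centre of the loose drilled steel plate, 80 x 120 x 8 mm with two 16 mm holes, lying flat in the nest of the clamp to be locked, 16 mm above the table, about 171 mm from the cam axis along x of clamp_axis; the fence is 1 mm beyond it.
- spare_handle (a point): Middle of the handle of the other clamp, of the same make but with an empty nest: to be left alone.

How it is judged:
By the outcome, as a careful person would: the job done as asked, in the order asked, and still so for the second after the job is handed in, with the robot touching nothing.
It also fails if it takes over 35 s, if anything falls off the work surface, if the arm or the gripper's body presses on something with over 40 N, if the wrist force passes 120 N, or if a joint passes its speed limit or range.

### The arm

A 6-joint arm with a two-finger parallel gripper is mounted at the origin on the work surface. World frame = base frame: x ahead of the robot, y to its left, z up, the work surface at z = 0. Lengths are in m, angles in rad, forces in N, time in s.
With the tool pointing down it reaches from about 0.4 to 0.825 m from the base axis. Payload 7 kg.
Tool frame: the origin (TCP) lies at the very end of the fingers, on their centre line; the grasp point (between the pads) lies 19 mm behind it; y points along the fingers, z is the direction in which the jaws open and shut, and the axes are right-handed (so a half turn about y gives the same grasp; the last joint's range is limited). The gripper opens to 88 mm and grips with 3 to 60 N. Pads are 19 mm wide; open, the fingers measure 130 mm over their backs; the gripper's body (78 mm by 193 mm) begins 47 mm behind the grasp point.
Start: joints at [1.402, 0.359, 0.012, 0, -1.224, -0.288], TCP at [0.298, 0.606, 0.201] pointing down, gripper open.
Joint ranges: [-3.07, 3.07], [-1.43, 2.12], [-1.02, 1.25], [-3.03, 1.67], [-3.05, -0], [-3.03, 3.03]. Speed limits (rad/s): [2.39, 2.39, 3.01, 3.14, 3.14, 3.14].

### API

Orientations are given as a unit quaternion [w, x, y, z].
In Python, from bench import bot, vision, finder gives the robot as it stands. The module is installed in compiled form; this text tells all that it offers.
- The arm moves only by the shell command python3 -m jog 'ROWS' [FORCE]. ROWS is JSON, a list of rows, each a list of 3 entries, a list of its own where there are three numbers: the finger opening in m, from 0 to 0.0876, then the shift along the world's x, y, z in m, then the turn about the world's z in degrees. A call has 1 to 10 rows; each row is the pose to reach, as a shift and turn from the pose measured when the call began; what a row does not reach only later rows make up. A row lasts 1/12 s, in which the tool goes at most 41.7 mm and 7.16 degrees, less where a joint would pass 70% of its speed; a pose out of reach is approached as far as the arm can. A call with a gripper value outside its range is refused whole. The fingers move at their own pace and stop on an object; FORCE is the grip in N (left out, the last holds). Time passes only in rows, so rows that repeat a pose let the fingers close. It gives the time, the measured TCP pose, the force and the opening at its end, in the units of the state.
- bot.sense(): the state, without advancing time (a new reading comes with each control period).
- vision.snapshot(name): name is "side" or "top"; returns a dict with "img" (384x512x3 uint8, red, green, blue), "camera_matrix" (3x3 intrinsics, pixels), "D" ([k1, k2, p1, p2, k3] as OpenCV has them; the pictures are not rectified), "R" (3x3) and "t" (3): a world point X has camera coordinates R X + t. Camera axes: x right, y down, z forward; pixel columns grow to the right and rows downward; lengths in m; the calibration is good to about 2 mm. A picture is of the moment at which its call begins. There is no depth.
- bot.sign_off(): hands the job in, once; it reports no verdict.
Trained networks look in a picture, given as the dict that the camera call returned (one of the last four; its "shot" number tells which), for a name from the list of things; names that differ only in an ending like _2 or _b are one class to them, and where a whole thing is asked for, a point or a joint stands for the part that bears it (a point fixed in the world has none). Each returns a list of dicts, best first, with "conf" (0 to 1); they miss things now and then, are a little off and sometimes report something else, mostly with a low value. They report only what shows in the picture. A call takes as long as a camera call.
- finder.boxes_of(picture, query): "at" ([column, row] as shares, 0 to 1, of the picture: columns of its width, rows of its height, amid what is visible of it).
- finder.silhouettes(picture, query): "region" (384x512 bool, what is visible of it) and "at" ([column, row] as shares, 0 to 1, of the picture: columns of its width, rows of its height, amid what is visible of it).
The state is a dict: "clock": time; "joints": joint angles; "dq": joint speeds; "tau": joint torques, N m; "eef_pos": TCP position; "ee_rot": TCP orientation; "contact_force": force on the tool from outside, world axes, zero at the start; "torque": the same for the moment, N m; "finger_gap": opening from 0.0 (shut) to 1.0 (fully open).
Only numpy, scipy, OpenCV 4.12 (cv2) and the standard library are available. Lean on these libraries where they do the work, as an engineer would, in place of code of your own. Each camera call takes 0.05 s, during which the arm holds its last target. There are 200 camera calls.

## Working session

There is one attempt and no reset: what is moved stays moved. The work goes in short steps, Python scripts to look and compute and a shell command to move; the robot and the scene stay as the last step left them, time stands still between calls to the robot, and variables do not carry over. Pictures are saved under pics/ and viewed, on a budget of 10 in all, crops included, one or two more only if the job needs it, and the job is handed in when it is done.

```bash
mkdir -p pics; cat > h.py <<'E'
import numpy as np, cv2
from bench import bot, vision, finder
def ray(p,uv):
    n=cv2.undistortPoints(np.array([[uv]],float),p["camera_matrix"],np.array(p["D"],float))[0,0]
    R=np.array(p["R"]);t=np.array(p["t"]).ravel()
    return -R.T@t, R.T@np.array([n[0],n[1],1])
def atz(p,uv,z):
    c,d=ray(p,uv); return c+d*(z-c[2])/d[2]
def tri(ps,uvs):
    A=np.zeros((3,3));b=np.zeros(3)
    for p,u in zip(ps,uvs):
        c,d=ray(p,u);d=d/np.linalg.norm(d);M=np.eye(3)-np.outer(d,d);A+=M;b+=M@c
    return np.linalg.solve(A,b)
def save(p,name): cv2.imwrite(f"pics/{name}.png",p["img"][:,:,::-1])
E
python3 - <<'E'
from h import *
np.set_printoptions(precision=3,suppress=True)
s=bot.sense();print(s["clock"],s["eef_pos"],s["ee_rot"],s["contact_force"])
P={}
for n in("top","side"):
    p=P[n]=vision.snapshot(n);save(p,n+"0")
    for q,z in(("clamp_handle",.064),("clamp_face",.022),("plate_mid",.02),("clamp_cam",.03)):
        for d in finder.boxes_of(p,q)[:4]:
            uv=np.array(d["at"])*[512,384];print(n,q,round(d["conf"],2),uv.round(1),atz(p,uv,z))
E
```

```text
0.0 [0.298 0.605 0.2  ] [ 0.16  -0.16  -0.688  0.689] [-0.458  0.251  0.311]
top clamp_handle 0.93 [118.2 236.8] [0.546 0.219 0.064]
top clamp_face 0.83 [109.8 200.9] [0.623 0.251 0.022]
top plate_mid 0.75 [104.  164.8] [0.702 0.266 0.02 ]
top clamp_cam 0.84 [117.1 239. ] [0.542 0.232 0.03 ]
side clamp_handle 0.7 [203.4 337. ] [0.523 0.242 0.064]
side clamp_handle 0.48 [164.8 335.4] [0.57  0.271 0.064]
side clamp_face 0.91 [143.7 329.3] [0.627 0.267 0.022]
side plate_mid 0.7 [108.9 307.1] [0.704 0.27  0.02 ]
side clamp_cam 0.76 [203.3 336.7] [0.539 0.228 0.03 ]
```

View pics/top0.png

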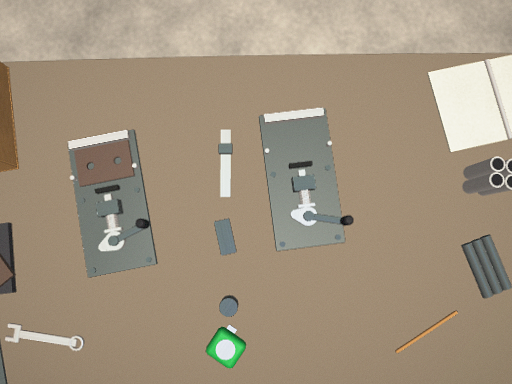

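View pics/side0.png

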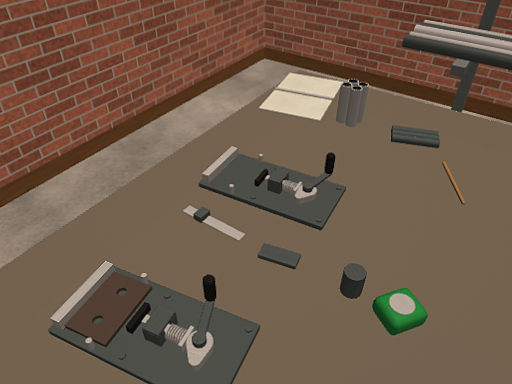

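The plate clamp is the left one: in the top view its handle is at about (143,223), axis (114,241) and plate (104,163). In the side view the handle is at (209,288) and the axis at (199,340). The spare is at right in the top view, handle (347,220).

```bash
python3 - <<'E'
from h import *
np.set_printoptions(precision=4,suppress=True)
P={n:vision.snapshot(n) for n in("top","side")}
t,s=P["top"],P["side"]
print("handle tri",tri([t,s],[(143,223.5),(209,288)]))
# dark handle blobs
def blob(p,x0,x1,y0,y1,th):
    g=p["img"][y0:y1,x0:x1].max(2);v,u=np.where(g<th);return len(u),(u.min()+x0,u.max()+x0,v.min()+y0,v.max()+y0),u.mean()+x0,v.mean()+y0
print(blob(t,133,154,214,233,28),blob(s,200,220,272,304,28))
# axis hub & base corners
print("axis top@.038",atz(t,(114,241),.038),"side",atz(s,(199,340),.038), tri([t,s],[(114,241),(199,340)]))
for c in((134,130),(156,263),(89,276),(69,143)):print("corner",atz(t,c,.012))
for n,p in P.items():
    a=p["img"][110:285,60:165] if n=="top" else p["img"][255:384,40:265]
    cv2.imwrite(f"pics/{n}1.png",cv2.resize(a[:,:,::-1],None,fx=3.3,fy=3.3,interpolation=cv2.INTER_CUBIC))
E
```

```text
handle tri [0.5721 0.17   0.0608]
(8, (np.int64(145), np.int64(148), np.int64(220), np.int64(227)), np.float64(146.375), np.float64(223.0)) (256, (np.int64(203), np.int64(215), np.int64(275), np.int64(300)), np.float64(209.2265625), np.float64(288.20703125))
axis top@.038 [0.5376 0.2357 0.038 ] side [0.5374 0.2387 0.038 ] [0.5382 0.2371 0.0349]
corner [0.78   0.2035 0.012 ]
corner [0.4896 0.1536 0.012 ]
corner [0.4648 0.2965 0.012 ]
corner [0.7542 0.3472 0.012 ]
```

View pics/top1.png

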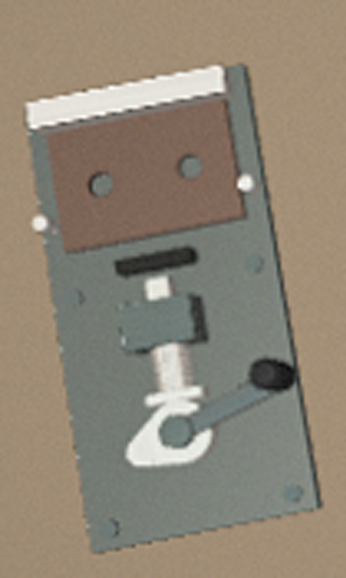

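```bash
python3 -m jog '[[0.0876,[0.02,-0.03,0],-3],[0.0876,[0.04,-0.06,0],-7],[0.0876,[0.06,-0.095,0],-11],[0.0876,[0.08,-0.128,0],-15],[0.0876,[0.1,-0.16,0],-19],[0.0876,[0.12,-0.19,0],-23],[0.0876,[0.14,-0.222,0],-27],[0.0876,[0.16,-0.254,0],-31],[0.0876,[0.18,-0.286,0],-35],[0.0876,[0.19,-0.302,0],-37]]' 20
```

```text
clock: 1.43
eef_pos: [0.489, 0.3006, 0.2016]
ee_rot: [-0.372, 0.372, 0.601, -0.601]
contact_force: [0.4, 1.3, -0.5]
finger_gap: 0.999
```

```bash
python3 -m jog '[[0.0876,[0.02,-0.032,0],0],[0.0876,[0.04,-0.063,0],0],[0.0876,[0.06,-0.095,0],0],[0.0876,[0.075,-0.118,0],0],[0.0876,[0.083,-0.131,0],0],[0.0876,[0.083,-0.131,-0.02],0],[0.0876,[0.083,-0.131,-0.04],0],[0.0876,[0.083,-0.131,-0.06],0],[0.0876,[0.083,-0.131,-0.08],0],[0.0876,[0.083,-0.131,-0.08],0]]' 20
python3 - <<'E'
from h import *
for n in("top","side"):
    p=vision.snapshot(n)
    a=p["img"][110:285,60:200] if n=="top" else p["img"][205:384,90:290]
    cv2.imwrite(f"pics/{n}2.png",cv2.resize(a[:,:,::-1],None,fx=3,fy=3,interpolation=cv2.INTER_CUBIC))
E
```

```text
clock: 2.27
eef_pos: [0.5696, 0.1684, 0.1177]
ee_rot: [0.373, -0.371, -0.599, 0.603]
contact_force: [-1.1, 0.1, -0.6]
finger_gap: 0.999
```

View pics/side2.png

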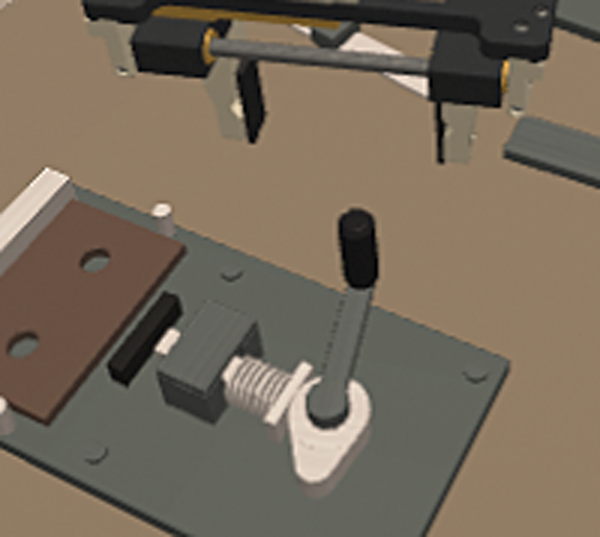

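The open fingers straddle the handle: tips at about (250,140) and (450,155) in the crop, handle top at (357,215). I'll go down and grip.

```bash
python3 -m jog '[[0.0876,[0.002,0.001,-0.02],0],[0.0876,[0.002,0.001,-0.04],0],[0.0876,[0.002,0.001,-0.06],0],[0.0876,[0.002,0.001,-0.063],0],[0.05,[0.002,0.001,-0.063],0],[0.03,[0.002,0.001,-0.063],0],[0.01,[0.002,0.001,-0.063],0],[0.01,[0.002,0.001,-0.063],0],[0.01,[0.002,0.001,-0.063],0],[0.01,[0.002,0.001,-0.063],0]]' 20
```

```text
clock: 3.2
eef_pos: [0.5743, 0.1706, 0.0595]
ee_rot: [-0.372, 0.372, 0.601, -0.601]
contact_force: [0.2, -0.3, 1.1]
finger_gap: 0.604
```

```bash
python3 -m jog '[[0.01,[0,0,-0.004],0],[0.01,[0,0,-0.004],0],[0.01,[0,0,-0.004],0],[0.01,[0,0,-0.004],0],[0.01,[0,0,-0.004],0],[0.01,[0,0,-0.004],0],[0.01,[0,0,-0.004],0],[0.01,[0,0,-0.004],0]]' 20
python3 - <<'E'
from h import *
c=np.array([.5385,.236]);s=bot.sense();h=np.array(s["eef_pos"][:2]);d=h-c
a=np.degrees(np.arctan2(d[1],d[0]));print(h,np.hypot(*d),a)
for k in range(0,112,6):
    r=np.radians(-63.1-k);print(k,(c+.075*np.array([np.cos(r),np.sin(r)])-h).round(4))
E
```

```text
clock: 3.87
eef_pos: [0.5739, 0.1703, 0.0553]
ee_rot: [0.372, -0.372, -0.601, 0.602]
contact_force: [-2.3, -0.8, -0.3]
finger_gap: 0.194
[0.5738589  0.17029143] 0.07461814881158231 -61.71455252594979
0 [-0.0014 -0.0012]
6 [-0.0086 -0.0044]
12 [-0.0161 -0.0068]
18 [-0.0238 -0.0084]
24 [-0.0316 -0.0092]
30 [-0.0394 -0.0092]
36 [-0.0472 -0.0083]
42 [-0.0549 -0.0067]
48 [-0.0624 -0.0043]
54 [-0.0695 -0.0011]
60 [-0.0763  0.0029]
66 [-0.0827  0.0075]
72 [-0.0885  0.0128]
78 [-0.0937  0.0186]
84 [-0.0983  0.025 ]
90 [-0.1022  0.0318]
96 [-0.1054  0.039 ]
102 [-0.1078  0.0464]
108 [-0.1095  0.0541]
```

```bash
python3 -m jog '[[0.01,[-0.0086,-0.0044,0],-6],[0.01,[-0.0161,-0.0068,0],-12],[0.01,[-0.0238,-0.0084,0],-18],[0.01,[-0.0316,-0.0092,0],-24],[0.01,[-0.0394,-0.0092,0],-30],[0.01,[-0.0472,-0.0083,0],-36],[0.01,[-0.0549,-0.0067,0],-42],[0.01,[-0.0624,-0.0043,0],-48],[0.01,[-0.0695,-0.0011,0],-54],[0.01,[-0.0695,-0.0011,0],-54]]' 20
python3 - <<'E'
from h import *
for n in("side",):
    p=vision.snapshot(n)
    a=p["img"][205:384,90:290]
    cv2.imwrite(f"pics/{n}3.png",cv2.resize(a[:,:,::-1],None,fx=3,fy=3,interpolation=cv2.INTER_CUBIC))
c=np.array([.5385,.236]);s=bot.sense();h=np.array(s["eef_pos"][:2]);d=h-c
print(np.hypot(*d),np.degrees(np.arctan2(d[1],d[0])))
for k in range(54,112,6):
    r=np.radians(-63.1-k);print(k,(c+.075*np.array([np.cos(r),np.sin(r)])-h).round(4))
E
```

```text
clock: 4.7
eef_pos: [0.5041, 0.17, 0.0554]
ee_rot: [0.606, -0.605, -0.366, 0.365]
contact_force: [-0.1, 3.2, -3.5]
finger_gap: 0.191
0.07434742538970698 -117.31622675432271
54 [-0.     -0.0007]
60 [-0.0068  0.0032]
66 [-0.0132  0.0079]
72 [-0.019   0.0131]
78 [-0.0243  0.019 ]
84 [-0.0289  0.0253]
90 [-0.0328  0.0321]
96 [-0.0359  0.0393]
102 [-0.0384  0.0468]
108 [-0.04    0.0545]
```

View pics/side3.png

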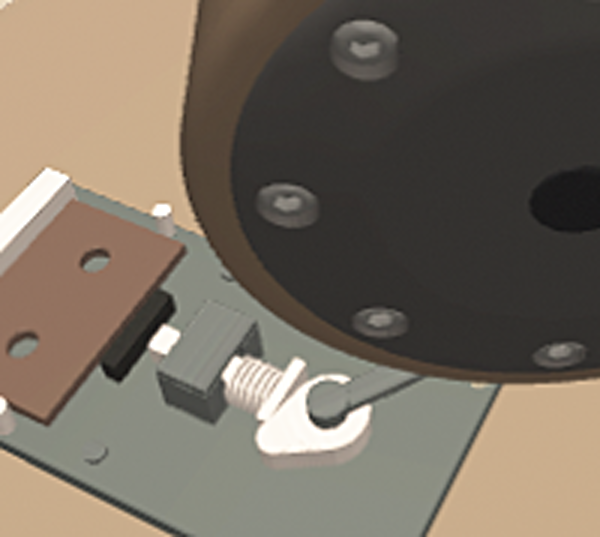

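The cam has turned about halfway with the gripped handle; its nose is at about (270,440) and starting to push the plunger. I'll carry on to 107°.

```bash
python3 -m jog '[[0.01,[-0.0068,0.0032,0],-6],[0.01,[-0.0132,0.0079,0],-12],[0.01,[-0.019,0.0131,0],-18],[0.01,[-0.0243,0.019,0],-24],[0.01,[-0.0289,0.0253,0],-30],[0.01,[-0.0328,0.0321,0],-36],[0.01,[-0.0359,0.0393,0],-42],[0.01,[-0.0384,0.0468,0],-48],[0.01,[-0.0398,0.0532,0],-53],[0.01,[-0.0398,0.0532,0],-53]]' 20
python3 - <<'E'
from h import *
p=vision.snapshot("side");q=vision.snapshot("top")
a=p["img"][205:384,90:290]
b=q["img"][110:289,40:200]
im=np.hstack([a,b])
cv2.imwrite("pics/both4.png",cv2.resize(im[:,:,::-1],None,fx=2.2,fy=2.2,interpolation=cv2.INTER_CUBIC))
c=np.array([.5385,.236]);s=bot.sense();h=np.array(s["eef_pos"][:2]);d=h-c
print(np.hypot(*d),np.degrees(np.arctan2(d[1],d[0])))
E
```

```text
clock: 5.58
eef_pos: [0.4644, 0.2234, 0.0552]
ee_rot: [0.705, -0.705, -0.059, 0.06]
contact_force: [-3.6, 0.7, 0.9]
finger_gap: 0.191
0.07517091748555155 -170.286400987011
```

View pics/both4.png

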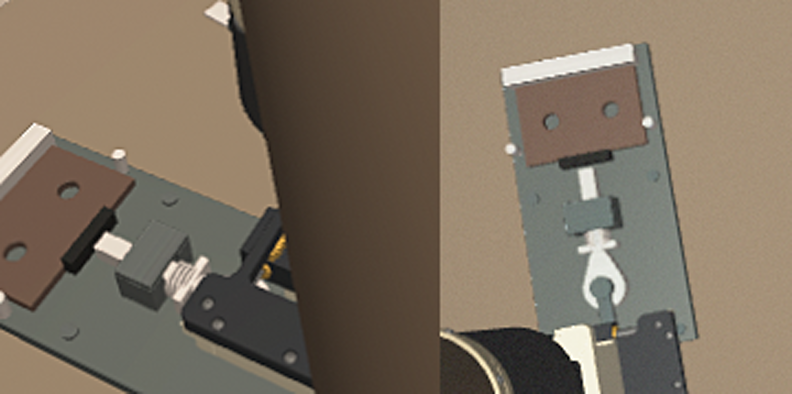

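The top view shows the cam nose squarely on the plunger at (600,250) and the toe against the plate. I'll release, rise and back off.

```bash
python3 -m jog '[[0.07,[0,0,0],0],[0.07,[0,0,0],0],[0.07,[0,0,0],0],[0.07,[0,0,0],0],[0.07,[0,0,0],0],[0.07,[0,0,0],0],[0.07,[0,0,0],0],[0.07,[0,0,0.02],0],[0.07,[0,0,0.045],0],[0.07,[0,0,0.075],0]]' && python3 -m jog '[[0.07,[0,0.01,0.04],0],[0.07,[0,0.03,0.07],0],[0.07,[0,0.06,0.08],0],[0.07,[0,0.095,0.08],0],[0.07,[0,0.13,0.08],0],[0.07,[0,0.165,0.08],0],[0.07,[0,0.2,0.08],0],[0.07,[0,0.235,0.08],0],[0.07,[0,0.26,0.08],0],[0.07,[0,0.26,0.08],0]]'
python3 - <<'E'
from h import *
np.set_printoptions(precision=4,suppress=True)
p=vision.snapshot("side");q=vision.snapshot("top")
im=np.hstack([p["img"][205:384,50:260],q["img"][110:289,40:200]])
cv2.imwrite("pics/both5.png",cv2.resize(im[:,:,::-1],None,fx=2.1,fy=2.1,interpolation=cv2.INTER_CUBIC))
for n,z in(("clamp_handle",.064),("clamp_face",.022),("plate_mid",.02)):
  for v in(p,q):
    for d in finder.boxes_of(v,n)[:2]:print(n,d["conf"],np.array(d["at"])*[512,384],atz(v,np.array(d["at"])*[512,384],z))
E
```

```text
clock: 6.52
eef_pos: [0.4635, 0.2225, 0.1299]
ee_rot: [-0.704, 0.705, 0.061, -0.062]
contact_force: [-0.4, 1.3, 0.3]
finger_gap: 0.793
clock: 7.35
eef_pos: [0.463, 0.4866, 0.2082]
ee_rot: [-0.704, 0.705, 0.061, -0.063]
contact_force: [-1.0, -0.7, 0.1]
finger_gap: 0.802
clamp_handle 0.63 [207.616  344.9856] [0.5109 0.2483 0.064 ]
clamp_handle 0.72 [116.224 244.8  ] [0.5297 0.2229 0.064 ]
clamp_face 0.58 [141.7216 325.5168] [0.6339 0.2639 0.022 ]
clamp_face 0.79 [107.8784 191.1936] [0.6441 0.2554 0.022 ]
plate_mid 0.74 [115.9168 295.104 ] [0.7131 0.2473 0.02  ]
plate_mid 0.96 [104.192  161.5104] [0.7093 0.2654 0.02  ]
```

View pics/both5.png

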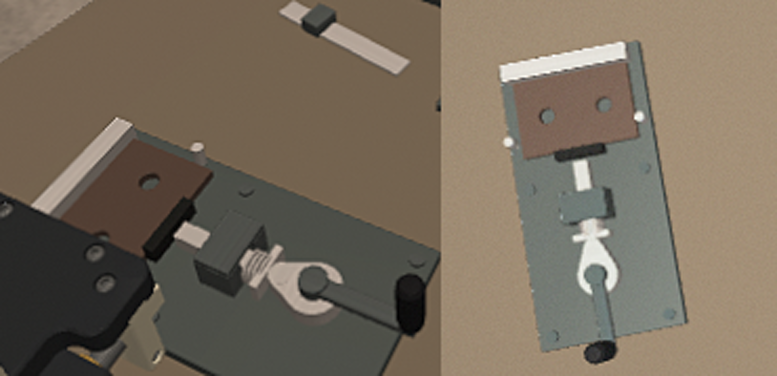

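The handle is released: (411,303) in the side crop, (600,352) in the top crop, with the nose on the plunger face at (592,236). I'll check the angle numerically.

```bash
python3 - <<'E'
from h import *
p=vision.snapshot("side");q=vision.snapshot("top")
h=tri([q,p],[(115.7,277.6),(245.7,349.3)])
def ang(a,b,n): d=(a-b)[:2]; print(n,a.round(4),np.hypot(*d).round(4),np.degrees(np.arctan2(d[1],d[0])).round(1))
ax=np.array([.5385,.236,0]); ang(h,ax,"handle")
print("base angle",9.9,"-> wanted -170.1")
# arm: darker than base? use cam bright silhouette axis
g=q["img"][222:255,100:130].min(2)
v,u=np.where(g>150); pts=np.array([atz(q,(a+100,b+222),.03)[:2] for a,b in zip(u,v)])
R=np.array([[np.cos(.1728),np.sin(.1728)],[-np.sin(.1728),np.cos(.1728)]])
l=(pts-ax[:2])@R.T*1000
for x in range(-20,48,5):
    m=(l[:,0]>=x)&(l[:,0]<x+5)
    if m.any(): print(x,m.sum(),l[m,1].min().round(1),l[m,1].max().round(1))
E
```

```text
handle [0.4644 0.2235 0.0633] 0.0752 -170.4
base angle 9.9 -> wanted -170.1
-20 6 -10.2 13.3
-15 20 -15.3 17.1
-10 25 -16.0 20.6
-5 21 -16.7 22.0
0 20 -17.7 21.3
5 23 -16.3 20.7
10 36 -14.9 19.7
15 34 -13.1 16.9
20 29 -11.7 13.9
25 26 -8.6 13.2
30 19 -5.1 10.1
35 27 -12.3 19.6
40 14 2.2 21.3
```

```bash
python3 -c "
from bench import bot
print(bot.sense()['clock']);print(bot.sign_off())"
```

```text
7.85
the job is handed in; nothing more can be done
None
```

I clamped the plate and handed the job in at 7.9 s. I gripped the plate clamp's handle at 20 N, swung it about 107° clockwise along its arc, then let go, rose and backed away. I never went near the empty clamp.

- **Cam angle:** after release the handle was at -170.4° in world axes, against -170.1° for square. The cam's outline is symmetric about the plunger line, except for a steady sideways offset of about 2 mm. If that is an error in my axis estimate, the cam is at most about 1.5° off square.
- **Clamping:** the pictures show the nose squarely on the plunger face and the rubber toe against the plate. The plate's position from the top camera moved about 7 mm along x towards the fence, though the finder is only roughly that accurate.
- **Forces:** the contact-force readings printed after each move stayed under about 5 N.
- **Disagreements:** the fingers read about 17 mm open on the 20 mm handle, but the grip held throughout. After release the network's own `clamp_handle` positions were several centimetres off, on the cam and its arm rather than on the post. I used my own readings of the handle in both pictures instead.

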